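# Unlock the cash drop box and open its note slot

### The job

Open the cash drop box for the day: take the round-headed key out of the wooden key block, push it fully home in the lock on top of the box (its keyway has been left turned a little to one side or the other, so feel for it), turn it clockwise as far as it goes and leave it there. Then lift the black shutter knob out of its notch, slide the shutter away from the front of the box until the slot is fully open, and let the knob drop into the last notch; leave the other keys, the coin tray and the calculator as they are.

Things in the scene. Friction and masses are not known exactly. Their poses are not given: they have to be found in the camera images.
- drop_box: Grey steel cash drop box fixed to the counter, 150 (x) x 250 (y) x 100 mm high. Origin: centre of the underside; x runs from its front to its back, z up. On its top: a note slot under a flat steel shutter; near the -y end the shutter's black knob and a notched strip; near the +y end a dark lock case (52 x 50 x 22 mm) with a brass bolt.
- slot_mouth (a point): Centre of the note slot (14 x 110 mm, long along y) in the box's top; axes as the box's. The steel shutter (36 x 130 mm) covers it. The bolt runs from the lock case along the box's -y into a notch in the shutter's end; while it is in there the shutter cannot slide.
- lock_face (a point): Centre of the brass lock plug's flat round face (23 mm across), 24 mm above the box's top; axes as the box's. Keyway: slot 15.2 x 4.2 mm across its middle, 23 mm deep, sharp-edged. At plug angle 0 it runs along the box's y; the plug was left anywhere within 0.6 rad of that, either way (not measured). A key enters if aligned within about 0.12 rad; a half turn makes no difference.
- lock_axis (a point): Point on the lock's vertical turning axis at the box's top, 24 mm below the face; axes as the box's. The plug takes 0.04 N m to turn, so a light press of a misaligned key does not turn it. A key turned clockwise (from above) draws the bolt: clear of the shutter beyond 0.8 rad clockwise of plug angle 0, stop at 1.15 rad; the other stop is 0.65 rad anticlockwise of angle 0.
- round_key_head (a point): The key to use: centre of its round black head (disc 32 mm across, 8 mm thick). It stands upright in the key block, z up; x across the flat faces (the 8 mm), y along the blade's width. Underside of the steel shoulder (19 y x 7 x mm) 26 mm below this point, blade 14 (y) x 3 (x) x 20 mm below that. Fully home, the shoulder rests on the lock's face. About 40 g.
- round_key_tip (a point): Middle of the blade's end of the round-headed key, 46 mm below its head's centre; axes as the key's.
- square_key_head (a point): Head centre of the key with the square black head (28 x 29 x 8 mm), otherwise like the round one, axes alike. It stays where it is.
- lobed_key_head (a point): Centre of the black three-lobed head (37 x 31 x 8 mm) of another key, otherwise like the round one, axes alike. It stays where it is.
- key_block: Wooden key block, fixed, 40 (x) x 140 (y) x 34 mm high, origin at the centre of its underside. Three slots in a row along its y, 45 mm apart, in which the keys stand down to their shoulders, flat faces along the block's x. Any key may stand in any slot.
- knob_grip (a point): Where to grip the shutter knob: middle of a black knob 21 mm across and 22 mm high on a thin stem, axis vertical; axes as the box's. A steel finger at the stem's foot lies in a notch of the strip (teeth 11 mm above the box's top, 20 mm below this point at the start). Three notches along the box's x: shut, half open (18 mm on), fully open (36 mm on); 8 mm wide, the finger 6 mm.
- shutter (a joint): How far the shutter has slid along the box's +x, m: 0 shut (its start), 0.018 at the half-open notch, 0.036 at the fully open one, end of travel 0.037. Friction about 1 N.
- shutter_knob (a joint): How far the knob is lifted, m: 0 down in a notch, 0.007 or more clear of the teeth, at most 0.011. Spring and weight pull it down with 2 to 4 N; let go, it drops by itself.
- coin_tray: Flat blue plastic tray, 165 x 115 x 17 mm, on the counter before the box, a bystander; origin at the centre of its underside.
- calculator: Desk calculator, 150 x 105 x 20 mm, on the counter, a bystander; origin at the centre of its underside.

How it is judged:
On the way, in this order (a step that is already met when the one before it is completed fails the run):
1. the round-headed key is fully home in the lock, the shutter still shut (z of round_key_tip in the frame of lock_face below -0.016 m and horizontal distance between round_key_tip and lock_face below 0.004 m and value of joint shutter below 0.003 m), for 0.2 s.
2. the key is turned clockwise with the bolt drawn, still home in the lock (angle between the y axis of round_key_head and the y axis of drop_box, either way round above 0.85 rad and z of round_key_tip in the frame of lock_face below -0.016 m and horizontal distance between round_key_tip and lock_face below 0.004 m), for 0.2 s.
3. the shutter is fully open (value of joint shutter above 0.034 m), for 0.1 s.
At the end, for the whole second after the job is handed in: The shutter is more than 34 mm open and at rest with its knob down in the last notch (lifted less than 2 mm), and the round-headed key stands in the lock with its tip at least 16 mm below the lock's face and within 4 mm of its axis, turned more than 0.85 rad from the box's y axis (all of step 2 and value of joint shutter above 0.034 m and value of joint shutter_knob below 0.002 m and velocity of joint shutter below 0.005 m/s); the robot touches nothing.
It fails at once if another key is pulled out or shifted (more than 15 mm) (distance of any of square_key_head, lobed_key_head from where it was at the start of the episode above 0.015 m).
It fails at once if the coin tray or the calculator is pushed away (more than 30 mm) (distance of any of coin_tray, calculator from where it was at the start of the episode above 0.03 m).
It also fails if it takes over 58 s, if anything falls off the work surface, if the arm or the gripper's body presses on something with over 40 N, if the wrist force passes 120 N, or if a joint passes its speed limit or range.

### The arm

A 6-joint arm with a two-finger parallel gripper is mounted at the origin on a cart in front of the work surface, level with it; the furniture and walls round the work are solid. World frame = base frame: x ahead of the robot, y to its left, z up, the work surface at z = 0. Lengths are in m, angles in rad, forces in N, time in s.
With the tool pointing down it reaches from about 0.35 to 0.775 m from the base axis. Payload 5.5 kg.
Tool frame: the origin (TCP) lies at the very end of the fingers, on their centre line; the grasp point (between the pads) lies arm.tcp_to_grasp behind it (arm.tcp_to_grasp is the distance from the TCP to the grasp point, in m); z points along the fingers, y is the line along which they close (so a half turn about z gives the same grasp; the last joint's range is limited). The gripper opens to 85 mm and grips with 20 to 120 N. Pads are 22 mm wide; open, the fingers measure 114 mm over their backs; the gripper's body (76 mm by 85 mm) begins 54 mm behind the grasp point. The pads swing forward as they close: fully open they stand 13 mm farther back than shut.
Start: joints at [0.99, 0.313, 0.046, 1.304, 0, 1.431], TCP at [0.245, 0.52, 0.231] pointing down, gripper open.
Joint ranges: [-2.76, 2.76], [-0.86, 1.69], [-1.03, 1.26], [-2.2, 2.34], [-1.47, 1.5], [-3.14, 3.14]. Speed limits (rad/s): [2.57, 2.57, 3.14, 3.14, 3.14, 3.14].

### API

Orientations are given as [roll, pitch, yaw] about the fixed x, y, z axes, in that order (R = Rz(yaw) Ry(pitch) Rx(roll)).
In Python, from station import sensors, camera, get_calibration, arm, models gives the robot as it stands. The module is installed in compiled form; this text tells all that it offers.
- The arm moves only by the tool step_arm, never from a script. Its argument "increments" is a list of rows, each a list of 7 numbers: the turn, a rotation vector about the tool's x, y, z in rad, then the shift along the tool's x, y, z in mm, then the opening, from -1 (shut) to 1 (fully open). A call has 1 to 10 rows; each row shifts and turns the commanded pose from where the row before left it, along the tool's axes as they then stand; what a row does not reach is not made up. A row lasts 1/12 s, in which the tool goes at most 41.7 mm and 7.16 degrees, less where a joint would pass 70% of its speed; a pose out of reach is approached as far as the arm can. A call with a gripper value outside its range is refused whole. The fingers move at their own pace and stop on an object; "squeeze" is the grip in N (left out, the last holds). Time passes only in rows, so rows that do not move let the fingers close. It gives the time, the measured TCP pose, the force, the opening and the grip force at its end, in the units of the state.
- sensors.state(): the state, without advancing time (a new reading comes with each control period).
- camera(name): name is "scene" or "top" or "wrist"; returns (picture, depth): 400x640x3 uint8, blue, green, red; 400x640 float32, m along the optical axis (not along the pixel's ray), 0 where there is no reading.
- get_calibration(name): a dict with "fx", "fy", "cx", "cy" (pixels), "xyz" and "orientation" of the camera in the world. Camera axes: x right, y up, looking along -z (the intrinsics and any distortion apply to the point x, -y, -z); pixel columns grow to the right and rows downward; lengths in m; the calibration is good to about 2 mm. A picture is of the moment at which its call begins: read the wrist's pose just before it. get_calibration takes no time and is no camera call; for the wrist camera it gives the pose at the moment of the call.
- arm.finish_job(): hands the job in; it is judged then, once.
Trained networks look in the newest picture that a camera, given by its name, has taken for a name from the list of things; names that differ only in an ending like _2 or _b are one class to them, and where a whole thing is asked for, a point or a joint stands for the part that bears it (a point fixed in the world has none). Each returns a list of dicts, best first, with "confidence" (0 to 1); they miss things now and then, are a little off and sometimes report something else, mostly with a low value. They report only what shows in the picture. A call takes as long as a camera call.
- models.trace(camera, query): "mask" (400x640 bool, what is visible of it) and "rect" ([left, top, width, height] in pixels, round what is visible of it).
The state is a dict: "time_s": time; "joint_positions": joint angles; "joint_vel": joint speeds; "effort": joint torques, N m; "tool_pos": TCP position; "ee_rot": TCP orientation; "contact_force": force on the tool from outside, world axes, zero at the start; "torque": the same for the moment, N m; "width": finger opening in m; "grasp_force": force on a finger pad.
Only numpy, scipy, OpenCV 4.12 (cv2) and the standard library are available. Lean on these libraries where they do the work, as an engineer would, in place of code of your own. Each camera call takes 0.05 s, during which the arm holds its last target. There are 200 camera calls.

## Working session

There is one attempt and no reset: what is moved stays moved. The work goes in short steps, Python scripts to look and compute and a tool call to move; the robot and the scene stay as the last step left them, time stands still between calls to the robot, and variables do not carry over. Pictures are saved under pics/ and viewed, at most 10 in all, crops included, and the job is handed in when it is done.

Besides the shell and the picture viewer there is one more tool, called after ">>>" as name([rows], argument=value, ...), one row to a line, values as JSON. step_arm: Moves the arm, as the interface text tells. Its arguments: {"type":"object","properties":{"increments":{"type":"array"},"squeeze":{"type":"number"}},"required":["increments"]}

```bash
mkdir -p pics; cat > h.py <<'E'
import numpy as np, cv2
from scipy.spatial.transform import Rotation as R
from station import sensors, camera, get_calibration, arm, models
def shot(n,save=None):
    c=get_calibration(n); p,d=camera(n)
    if save: cv2.imwrite('pics/'+save,p)
    return c,p,d
def cloud(c,d):
    v,u=np.mgrid[:400,:640]
    P=np.stack([(u-c['cx'])/c['fx']*d,-(v-c['cy'])/c['fy']*d,-d],-1)
    return P@R.from_euler('xyz',c['orientation']).as_matrix().T+np.array(c['xyz'])
E
python3 - <<'E'
from h import *
print(sensors.state(),arm.tcp_to_grasp)
for n in('top','scene'):
    c,p,d=shot(n,n+'0.png'); print(n,c); P=cloud(c,d)
    for q in('round_key_head','square_key_head','lobed_key_head','key_block','drop_box','knob_grip','coin_tray','calculator'):
        for r in models.trace(n,q)[:2]:
            m=r['mask']&(d>0); X=P[m]
            if len(X): print(n,q,round(r['confidence'],2),r['rect'],np.median(X,0).round(3),np.percentile(X,2,0).round(3),np.percentile(X,98,0).round(3))
E
```

```text
{'time_s': 0.0, 'joint_positions': array([9.90410905e-01, 3.13979718e-01, 4.50115181e-02, 1.30362447e+00,
       2.06066774e-05, 1.43117924e+00]), 'joint_vel': array([ 6.99925107e-05,  6.38769977e-04, -6.57441398e-04, -4.96882636e-04,
        7.95210375e-04, -8.67855484e-04]), 'effort': array([-2.53709601e-03, -4.80628431e+01,  2.98532724e+01,  1.94102334e-02,
       -1.79562999e-04,  1.74157648e-07]), 'tool_pos': array([0.24504724, 0.51961194, 0.23043396]), 'ee_rot': array([-3.13981666e+00, -2.70392006e-04,  2.70082406e+00]), 'contact_force': array([-0.09926675,  0.43198074, -0.31803242]), 'torque': array([ 0.01722108,  0.04166443, -0.03208654]), 'grasp_force': 0.0, 'width': 0.08550421715297603} 0.0187
top {'fx': 508.7495096649987, 'fy': 508.7495096649987, 'cx': 321.649220085045, 'cy': 195.7722980727588, 'xyz': array([0.30722813, 0.12503503, 1.23997412]), 'orientation': array([ 0.15888844,  0.00909569, -1.58482786])}
top round_key_head 0.51 [218.1, 201.9, 13.8, 8.0] [0.472 0.355 0.072] [0.469 0.343 0.036] [0.479 0.369 0.079]
top square_key_head 0.42 [259.9, 199.1, 9.8, 6.1] [0.486 0
[... 1740 characters left out ...]
] [0.481 0.326 0.076]
scene key_block 0.85 [232.0, 186.7, 52.4, 31.2] [0.465 0.299 0.03 ] [0.447 0.241 0.   ] [0.502 0.376 0.036]
scene drop_box 0.76 [352.1, 182.4, 142.8, 125.8] [ 0.525 -0.106  0.099] [ 0.491 -0.217  0.01 ] [0.642 0.027 0.124]
scene knob_grip 0.7 [444.9, 236.9, 14.4, 20.7] [ 0.537 -0.165  0.133] [ 0.529 -0.181  0.102] [ 0.559 -0.153  0.143]
scene knob_grip 0.25 [400.5, 225.9, 55.4, 38.5] [ 0.536 -0.132  0.103] [ 0.521 -0.18   0.1  ] [ 0.556 -0.061  0.142]
scene coin_tray 0.76 [301.6, 261.9, 86.0, 81.8] [ 0.372 -0.032  0.004] [ 0.294 -0.089  0.   ] [0.455 0.024 0.018]
scene calculator 0.65 [227.5, 230.8, 72.2, 65.3] [0.339 0.17  0.017] [0.275 0.125 0.003] [0.417 0.223 0.021]
```

```bash
python3 - <<'E'
from h import *
c=get_calibration('wrist');s=sensors.state()
T=R.from_euler('xyz',s['ee_rot'])
print(c, T.inv().apply(c['xyz']-s['tool_pos']), (T.inv()*R.from_euler('xyz',c['orientation'])).as_matrix().round(3))
a=cv2.imread('pics/top0.png')[110:300,200:490]; b=cv2.imread('pics/scene0.png')[160:310,220:510]
cv2.imwrite('pics/a.png',np.vstack([cv2.resize(a,(700,340),interpolation=2),cv2.resize(b,(700,260),interpolation=2)]))
c,p,d=shot('top');P=cloud(c,d)
for q in('drop_box','key_block'):
    m=models.trace('top',q)[0]['mask']
    z=P[...,2]; h=.1 if q=='drop_box' else .034
    m=(m&(abs(z-h)<.006)).astype(np.uint8)
    print(q,cv2.minAreaRect(P[m>0][:,:2].astype(np.float32)*1000))
# lock face
z=P[...,2];m=(abs(z-.123)<.004)&(P[...,0]>.48)&(P[...,0]<.65)&(P[...,1]>-.08)&(P[...,1]<.06)
print(m.sum(),P[m].mean(0),P[m].min(0),P[m].max(0))
E
```

```text
{'fx': 308.1042915081323, 'fy': 308.1042915081323, 'cx': 315.29933156279174, 'cy': 205.7981807064164, 'xyz': array([0.17403996, 0.5541179 , 0.37365418]), 'orientation': array([-3.13317326e-01, -1.10737830e-03,  1.12869309e+00])} [ 0.07904903  0.0003756  -0.14229689] [[-0.001  0.951  0.308]
 [ 1.     0.002 -0.   ]
 [-0.001  0.308 -0.951]]
drop_box ((573.9138793945312, -91.61412048339844), (155.9026641845703, 255.37277221679688), 0.03024790994822979)Traceback (most recent call last):
  File "<stdin>", line 9, in <module>
IndexError: list index out of range
```

View pics/a.png

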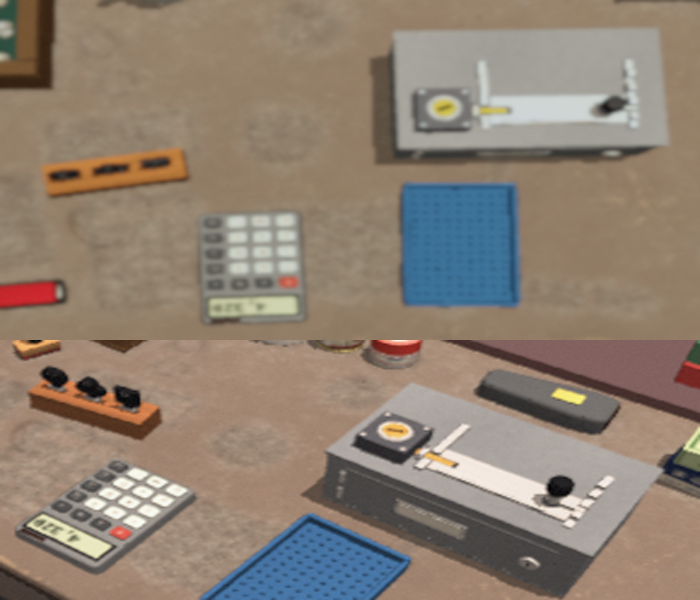

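>>> step_arm([
  [0,0,0,-35,-7,5,1],
  [0,0,0,-35,-7,5,1],
  [0,0,0,-35,-7,5,1],
  [0,0,0,-35,-7,5,1],
  [0,0,0,-35,-7,5,1],
  [0,0,0,-35,-7,5,1],
  [0,0,0,-35,-7,5,1],
  [0,0,0,-32,-6,5,1],
  [0,0,0.12,0,0,0,1],
  [0,0,0.12,0,0,0,1],
])

```text
time_s: 1.88
tool_pos: [0.4741, 0.3504, 0.1906]
ee_rot: [-3.141, -0.0, 2.451]
contact_force: [0.8, -0.1, -0.1]
width: 0.0856
grasp_force: 0.0
```

>>> step_arm([
  [0,0,0.12,0,0,0,1],
  [0,0,0.12,0,0,0,1],
  [0,0,0.12,0,0,0,1],
  [0,0,0.12,0,0,0,1],
  [0,0,0.12,0,0,0,1],
  [0,0,0.13,0,0,0,1],
  [0,0,0,0,0,0,1],
  [0,0,0,0,0,0,1],
])

```text
time_s: 2.55
tool_pos: [0.4724, 0.3521, 0.1913]
ee_rot: [3.142, -0.0, 1.739]
contact_force: [0.4, 0.2, -0.6]
width: 0.0851
grasp_force: 0.0
```

```bash
python3 - <<'E'
from h import *
s=sensors.state();print(s['tool_pos'],s['ee_rot'])
c,p,d=shot('wrist','w1.png');P=cloud(c,d)
for q in('round_key_head','square_key_head','lobed_key_head','key_block'):
    for r in models.trace('wrist',q)[:2]:
        m=r['mask']&(d>0)&(P[...,2]>(.065 if 'head' in q else .0)); X=P[m]
        if len(X)>5: print(q,round(r['confidence'],2),r['rect'],len(X),X.mean(0).round(4),cv2.minAreaRect(X[:,:2].astype(np.float32)*1000), X[:,2].max())
m=(abs(P[...,2]-.034)<.004)&(abs(P[...,0]-.47)<.06)&(abs(P[...,1]-.31)<.12)
print(cv2.minAreaRect(P[m][:,:2].astype(np.float32)*1000))
E
```

```text
[0.47243472 0.35212455 0.1912969 ] [ 3.14153777e+00 -6.85928263e-05  1.73919470e+00]
round_key_head 0.53 [311.2, 177.0, 10.4, 28.2] 242 [0.4718 0.3604 0.0725] ((472.1715087890625, 358.9536437988281), (7.106834411621094, 27.447412490844727), 9.574080467224121) 0.07652309585975603
square_key_head 0.77 [311.8, 259.0, 8.8, 39.6] 211 [0.4862 0.2715 0.0734] ((486.8951721191406, 269.10894775390625), (6.849397659301758, 27.126474380493164), 9.573779106140137) 0.07592691737077106
lobed_key_head 0.6 [312.5, 219.7, 9.5, 32.6] 166 [0.4791 0.3149 0.0734] ((479.42669677734375, 313.2696838378906), (8.367114067077637, 16.80126190185547), 9.516460418701172) 0.07679550076445774
key_block 0.63 [290.0, 154.8, 48.3, 131.4] 4203 [0.478  0.3219 0.0329] ((478.40447998046875, 312.614013671875), (45.25499725341797, 140.41522216796875), 7.784663677215576) 0.07480340327603663
((479.59716796875, 312.6623840332031), (40.094364166259766, 139.66639709472656), 9.086190223693848)
```

View pics/w1.png

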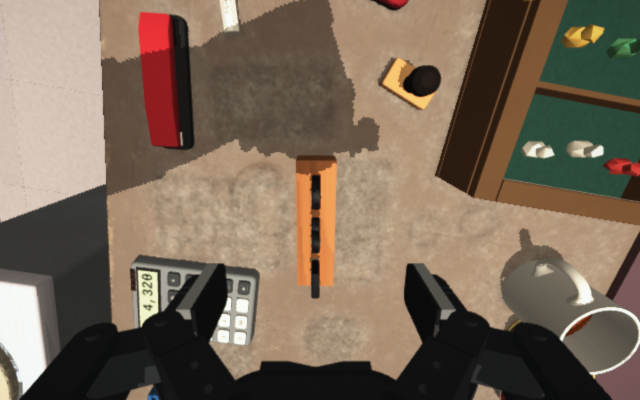

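```bash
python3 - <<'E'
from h import *
d0=np.array([-.164,.986])
c,p,d=shot('wrist');P=cloud(c,d).reshape(-1,3)
s=(P[:,:2]-[.4796,.3127])@d0; t=(P[:,:2]-[.4796,.3127])@[.986,.164]
for k in(45,0,-45):
    print(k,[ (round(float(P[m][:,2].max()*1000),1) if (m:=(abs(t)<.008)&(abs(s*1000-k-o)<1.5)&(P[:,2]>.036)).any() else None) for o in range(-21,22,3)])
a=cv2.imread('pics/scene0.png')[163:210,222:292]; b=p[165:305,260:370]
cv2.imwrite('pics/b.png',np.hstack([cv2.resize(a,(560,376),interpolation=2)]))
E
```

```text
45 [None, None, 67.5, 71.3, 74.7, 75.3, 76.2, 76.6, 266.0, 277.3, 277.9, 71.7, 67.1, None, None]
0 [None, 59.9, 63.7, 64.1, None, 75.8, 77.0, 76.7, 76.8, 75.1, 72.6, 64.8, 63.5, 60.5, None]
-45 [None, None, None, 75.7, 76.2, 75.6, 75.5, 75.9, 75.2, 75.2, 76.1, 75.3, 74.6, None, None]
```

View pics/b.png

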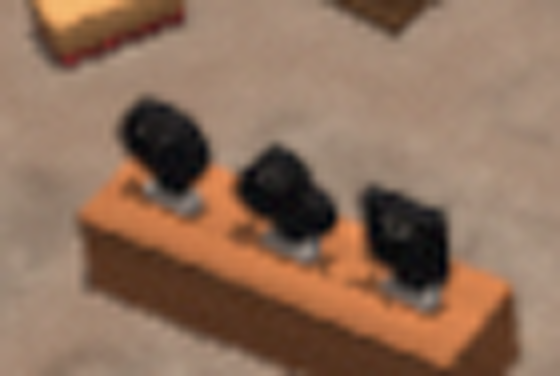

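>>> step_arm([
  [0,0,0,5,0.5,28,0],
  [0,0,0,0,0,30,0],
  [0,0,0,0,0,30,0],
  [0,0,0,0,0,30,0],
  [0,0,0,0,0,20,0],
  [0,0,0,0,0,10,0],
  [0,0,0,0,0,0,0],
  [0,0,0,0,0,0,-1],
  [0,0,0,0,0,0,-1],
  [0,0,0,0,0,0,-1],
], squeeze=40)

```text
time_s: 3.68
tool_pos: [0.4731, 0.3579, 0.0453]
ee_rot: [3.139, -0.001, 1.736]
contact_force: [-12.5, -1.9, 11.6]
width: 0.0073
grasp_force: 40.0
```

>>> step_arm([
  [0,0,0,0,0,0,-1],
  [0,0,0,0,0,0,-1],
  [0,0,0,0,0,0,-1],
])

```text
time_s: 3.93
tool_pos: [0.4728, 0.3578, 0.0452]
ee_rot: [3.139, -0.001, 1.736]
contact_force: [-3.2, -0.5, 5.6]
width: 0.0072
grasp_force: 41.2
```

>>> step_arm([
  [0,0,0,0,0,-5,-1],
  [0,0,0,0,0,-10,-1],
  [0,0,0,0,0,-20,-1],
  [0,0,0,0,0,-30,-1],
  [0,0,0,0,0,-35,-1],
  [0,0,0,0,0,-35,-1],
  [0,0,0,0,0,-25,-1],
  [0,0,0,0,0,0,-1],
], squeeze=60)

```text
time_s: 4.6
tool_pos: [0.4751, 0.3588, 0.211]
ee_rot: [3.131, -0.004, 1.736]
contact_force: [0.7, 0.3, 0.2]
width: 0.0071
grasp_force: 61.1
```

```bash
python3 - <<'E'
from h import *
c,p,d=shot('top');P=cloud(c,d)
print(P[168:171,383].round(4), P[162:176,379:390,2].round(3)[::4])
m=(P[...,2]>.116)&(P[...,2]<.128)&(abs(P[...,0]-.55)<.06)&(abs(P[...,1]+.02)<.05)
print(m.sum(),cv2.minAreaRect(P[m][:,:2].astype(np.float32)*1000))
hsv=cv2.cvtColor(p,cv2.COLOR_BGR2HSV);y=(hsv[...,0]>15)&(hsv[...,0]<35)&(hsv[...,1]>110)&m
print(y.sum(),P[y].mean(0),cv2.minAreaRect(P[y][:,:2].astype(np.float32)*1000))
# box-edge yaw: slope of shutter/top edges
m=(abs(P[...,2]-.1)<.003)&(P[...,0]>.45)&(P[...,1]<.06)&(P[...,1]>-.26)
print(cv2.minAreaRect(P[m][:,:2].astype(np.float32)*1000))
E
```

```text
[[ 0.5464 -0.0052  0.1269]
 [ 0.545  -0.0056  0.1228]
 [ 0.5468 -0.0078  0.1032]] [[0.117 0.121 0.124 0.123 0.124 0.123 0.121 0.126 0.12  0.124 0.126]
 [0.127 0.124 0.126 0.125 0.128 0.122 0.125 0.126 0.127 0.122 0.127]
 [0.126 0.123 0.118 0.112 0.103 0.101 0.122 0.125 0.123 0.127 0.124]
 [0.124 0.125 0.124 0.121 0.125 0.12  0.12  0.121 0.122 0.125 0.121]]
503 ((543.3790893554688, -6.002582550048828), (50.09621810913086, 52.227115631103516), 88.71502685546875)
42 [ 0.54311949 -0.00679219  0.12406621] ((543.6749877929688, -6.595363616943359), (15.740071296691895, 16.60329246520996), 89.38092803955078)
((573.5653076171875, -91.35533905029297), (154.7535400390625, 254.77952575683594), 0.1812877357006073)
```

>>> step_arm([
  [0,0,0,-20,0,0,-1],
  [0,0,0,-40,0,0,-1],
  [0,0,0,-41,0,0,-1],
  [0,0,0,-41,0,0,-1],
  [0,0,0,-41,0,0,-1],
  [0,0,0,-41,0,0,-1],
  [0,0,0,-41,0,0,-1],
  [0,0,0,-41,0,0,-1],
  [0,0,0,-41,0,0,-1],
  [0,0,0,-38,1,0,-1],
])

```text
time_s: 5.48
tool_pos: [0.5355, -0.0247, 0.2025]
ee_rot: [-3.14, -0.0, 1.735]
contact_force: [1.9, -0.3, -0.4]
width: 0.0069
grasp_force: 61.1
```

>>> step_arm([
  [0,0,0.08,-20,0,0,-1],
  [0,0,0.085,-10,0,0,-1],
  [0,0,0,0,0,0,-1],
  [0,0,0,0,0,0,-1],
  [0,0,0,0,0,0,-1],
])

```text
time_s: 5.9
tool_pos: [0.5398, -0.0514, 0.2028]
ee_rot: [-3.14, -0.001, 1.573]
contact_force: [0.4, -0.2, -0.7]
width: 0.0066
grasp_force: 61.1
```

```bash
cat > lk.py <<'E'
from h import *
import sys
s=sensors.state();print(s['tool_pos'],s['ee_rot'],s['contact_force'],s['width'])
c,p,d=shot('wrist','%s.png'%sys.argv[1]);P=cloud(c,d)
hsv=cv2.cvtColor(p,cv2.COLOR_BGR2HSV);y=(hsv[...,0]>12)&(hsv[...,0]<35)&(hsv[...,1]>90)
near=(abs(P[...,0]-.543)<.04)&(abs(P[...,1]+.006)<.035)
m=y&near&(abs(P[...,2]-.124)<.006)
X=P[m];print(m.sum(),X.mean(0).round(4),cv2.minEnclosingCircle(X[:,:2].astype(np.float32)*1000))
m=near&(P[...,2]>.114)&(P[...,2]<.130);print('case',cv2.minAreaRect(P[m][:,:2].astype(np.float32)*1000))
v,u=np.where(m);cv2.imwrite('pics/%s_c.png'%sys.argv[1],cv2.resize(p[v.min()-10:v.max()+60,u.min()-40:u.max()+40],None,fx=4,fy=4,interpolation=2));print(u.min(),v.min())
E
python3 lk.py w2
```

```text
[ 0.53984828 -0.05136685  0.20275436] [-3.14039601e+00 -6.99747300e-04  1.57330316e+00] [ 0.40391123 -0.22883539 -0.71315691] 0.006635280532042181
710 [ 0.5419 -0.0074  0.1235] ((542.0, -7.609665393829346), 11.72236156463623)
case ((542.02587890625, -7.219448089599609), (52.03838348388672, 49.80320358276367), 0.07631327956914902)
282 122
```

View pics/w2_c.png

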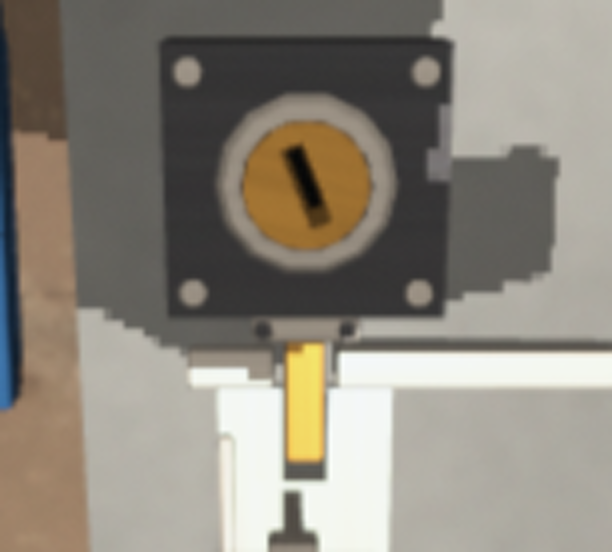

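```bash
python3 - <<'E'
from h import *
s=sensors.state()
c,p,d=shot('wrist','w3.png');P=cloud(c,d)
g=p.astype(int).sum(2)
v,u=np.mgrid[:400,:640]
f=(np.hypot(P[...,0]-.5419,P[...,1]+.0075)<.0100)|((u-357)**2<0)
# project to the face plane by pixel ray
dirs=np.stack([(u-c['cx'])/c['fx'],-(v-c['cy'])/c['fy'],-np.ones_like(u)],-1)@R.from_euler('xyz',c['orientation']).as_matrix().T
F=c['xyz']+dirs*((.1238-c['xyz'][2])/dirs[...,2])[...,None]
reg=np.hypot(F[...,0]-.5419,F[...,1]+.0075)<.0098
for th in(90,150,230):
    m=reg&(g<th); Q=F[m][:,:2]*1000; r=cv2.minAreaRect(Q.astype(np.float32)); w,V=np.linalg.eigh(np.cov((Q).T)); print(th,m.sum(),r,Q.mean(0),V[:,1],np.arctan(-V[0,1]/V[1,1]))
K=R.from_euler('xyz',s['ee_rot']).inv().apply((P-s['tool_pos']).reshape(-1,3)).reshape(P.shape)*1000
cand=(abs(K[...,1])<8)&(abs(K[...,0])<22)&(K[...,2]>-5)&(K[...,2]<40)
for z0 in range(-5,40,5):
    m=cand&(K[...,2]>=z0)&(K[...,2]<z0+5)
    if m.sum()>3: print(z0,m.sum(),np.percentile(K[m][:,:2],[2,50,98],axis=0).round(1).tolist())
cv2.imwrite('pics/w3c.png',cv2.resize(p[190:330,260:380],None,fx=4,fy=4,interpolation=2))
E
```

```text
90 50 ((541.5698852539062, -5.999021530151367), (2.27698016166687, 10.53788948059082), 21.931962966918945) [541.5569985   -5.98067299] [-0.38879457  0.92132447] 0.3993228649927151
150 74 ((541.5689697265625, -6.373767375946045), (3.0705201625823975, 12.012263298034668), 22.117874145507812) [541.5101593   -6.20704124] [-0.3736534  0.9275684] 0.38294460003544134
230 121 ((541.8085327148438, -7.318420886993408), (4.137646198272705, 15.251411437988281), 22.147361755371094) [541.80600085  -7.21252795] [-0.36561795  0.93076502] 0.37429663371803756
-5 30 [[11.0, -7.9], [11.5, -3.7], [11.8, 7.9]]
5 87 [[6.1, -3.2], [7.8, 0.0], [8.7, 3.2]]
10 11 [[7.5, -2.6], [8.1, 0.5], [8.4, 3.2]]
15 15 [[5.6, -1.1], [5.9, -0.0], [6.4, 1.1]]
20 15 [[5.4, -1.2], [5.9, -0.0], [6.2, 1.2]]
25 15 [[5.4, -1.2], [5.7, -0.0], [6.1, 1.2]]
30 4 [[5.3, -1.2], [5.4, -0.3], [5.6, 0.6]]
```

View pics/w3c.png

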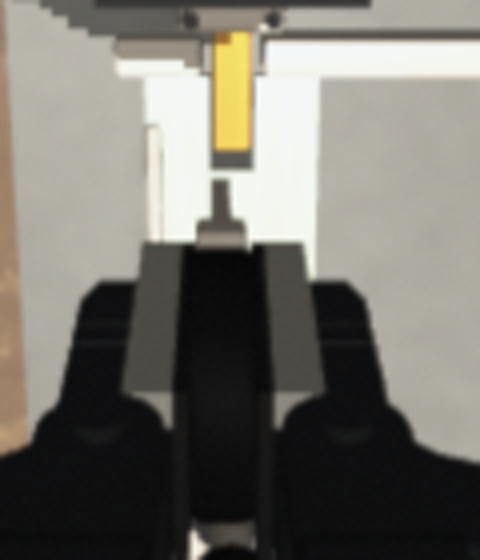

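>>> step_arm([
  [0,0,0,15,1.6,0,-1],
  [0,0,0,15,0,0,-1],
  [0,0,0,15,0,0,-1],
  [0,0,-0.1,0,0,0,-1],
  [0,0,-0.1,0,0,0,-1],
  [0,0,-0.1,0,0,10,-1],
  [0,0,-0.085,0,0,10,-1],
  [0,0,0,0,0,13,-1],
  [0,0,0,0,0,8,-1],
  [0,0,0,0,0,0,-1],
])

```text
time_s: 6.83
tool_pos: [0.5406, -0.006, 0.1605]
ee_rot: [-3.139, -0.002, 1.958]
contact_force: [-0.6, 0.1, -0.6]
width: 0.0071
grasp_force: 61.1
```

>>> step_arm([
  [0,0,0,0,0,0,-1],
  [0,0,0,0,0,0,-1],
  [0,0,0,0,0,0,-1],
])

```text
time_s: 7.08
tool_pos: [0.5426, -0.007, 0.1631]
ee_rot: [3.14, 0.001, 1.956]
contact_force: [-0.4, -0.5, -0.7]
width: 0.007
grasp_force: 61.1
```

```bash
python3 - <<'E'
from h import *
s=sensors.state();print(s['tool_pos'],s['ee_rot'])
c,p,d=shot('wrist','w4.png')
cv2.imwrite('pics/w4c.png',cv2.resize(p[170:290,250:380],None,fx=4,fy=4,interpolation=2))
P=cloud(c,d)
K=R.from_euler('xyz',s['ee_rot']).inv().apply((P-s['tool_pos']).reshape(-1,3)).reshape(P.shape)*1000
cand=(abs(K[...,1])<8)&(abs(K[...,0])<22)
for z0 in range(0,36,3):
    m=cand&(K[...,2]>=z0)&(K[...,2]<z0+3)
    if m.sum()>3: print(z0,m.sum(),np.percentile(K[m][:,:2],[2,50,98],axis=0).round(1).tolist())
E
```

```text
[ 0.5425841  -0.00704472  0.16313661] [3.14030643e+00 6.48359753e-04 1.95611300e+00]
3 30 [[6.2, -3.0], [7.3, -0.4], [8.4, 3.0]]
6 53 [[5.8, -3.1], [7.8, 0.7], [8.6, 3.3]]
9 19 [[7.4, -2.4], [8.0, 0.1], [8.6, 3.4]]
15 6 [[5.6, -0.9], [5.9, 0.4], [6.1, 1.2]]
18 12 [[5.4, -1.0], [5.8, -0.2], [5.9, 1.3]]
21 9 [[5.3, -0.9], [5.7, 0.1], [6.3, 1.3]]
24 12 [[5.5, -1.1], [5.7, 0.1], [6.2, 1.2]]
27 8 [[5.4, -1.1], [5.6, 0.4], [5.9, 1.3]]
```

View pics/w4c.png

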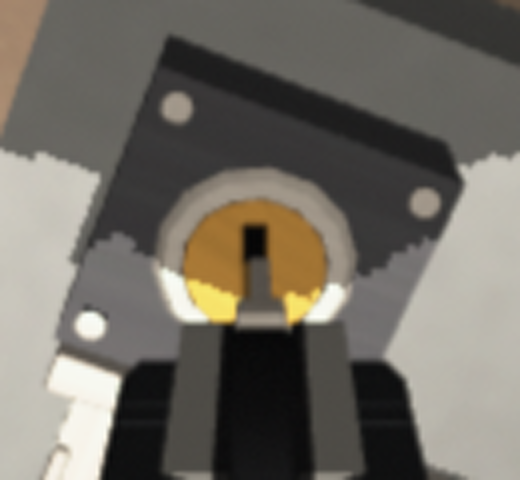

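```bash
cat > sl.py <<'E'
from h import *
s=sensors.state();print(s['tool_pos'],s['ee_rot'],s['contact_force'],s['torque'])
c,p,d=shot('wrist')
g=p.astype(int).sum(2);v,u=np.mgrid[:400,:640]
T=R.from_euler('xyz',s['ee_rot'])
dirs=np.stack([(u-c['cx'])/c['fx'],-(v-c['cy'])/c['fy'],-np.ones_like(u)],-1)@R.from_euler('xyz',c['orientation']).as_matrix().T
F=c['xyz']+dirs*((.1238-c['xyz'][2])/dirs[...,2])[...,None]
K=T.inv().apply((F-s['tool_pos']).reshape(-1,3)).reshape(F.shape)*1000
hsv=cv2.cvtColor(p,cv2.COLOR_BGR2HSV)
brass=(hsv[...,0]>12)&(hsv[...,0]<35)&(hsv[...,1]>90)&(np.hypot(F[...,0]-.542,F[...,1]+.0075)<.014)
Q=K[brass];print('brass y range',np.percentile(Q[:,1],[1,99]),'x max',Q[:,0].max())
for x0 in np.arange(0,10,1):
    m=(abs(K[...,0]-x0)<.5)&(abs(K[...,1])<6)&~brass
    if m.sum(): print(x0,m.sum(),K[m][:,1].min().round(2),K[m][:,1].max().round(2),g[m][:8])
E
python3 sl.py
```

```text
[ 0.54258787 -0.00714711  0.16310288] [3.14032835e+00 6.89374205e-04 1.95592248e+00] [ 0.51211453 -0.23783935 -0.29752122] [ 0.02626063 -0.01777377  0.02139879]
brass y range [-11.97782279   9.76573679] x max 11.223426759381821
0 8 -1.16 0.76 [232 235 234 244 234 237 236 246]
1 5 -1.8 0.76 [149 203 212 212 231]
2 8 -1.79 0.12 [ 35  36  40  57  87 132 137 141]
3 3 -1.79 -0.51 [25 18 18]
4 6 -1.78 -0.51 [22 18 11 26 25 21]
5 3 -1.78 -0.51 [26 23 18]
6 3 -1.77 -0.5 [22 22 20]
```

>>> step_arm([
  [0,0,0,1.3,-1.0,0,-1],
  [0,0,0,0,0,3,-1],
  [0,0,0,0,0,3,-1],
  [0,0,0,0,0,2,-1],
  [0,0,0,0,0,2,-1],
  [0,0,0,0,0,2,-1],
  [0,0,0,0,0,0,-1],
  [0,0,0,0,0,0,-1],
])

```text
time_s: 7.85
tool_pos: [0.5407, -0.0063, 0.1501]
ee_rot: [3.142, -0.0, 1.956]
contact_force: [-0.0, 0.2, -1.1]
width: 0.0069
grasp_force: 61.2
```

>>> step_arm([
  [0,0,0,0,0,2,-1],
  [0,0,0,0,0,2,-1],
  [0,0,0,0,0,2,-1],
  [0,0,0,0,0,2,-1],
  [0,0,0,0,0,2,-1],
  [0,0,0,0,0,2,-1],
  [0,0,0,0,0,0,-1],
])

```text
time_s: 8.43
tool_pos: [0.5407, -0.0062, 0.1379]
ee_rot: [3.142, -0.0, 1.956]
contact_force: [1.3, 0.8, -1.1]
width: 0.0073
grasp_force: 61.2
```

>>> step_arm([
  [0,0,0,0,0,1,-1],
  [0,0,0,0,0,1,-1],
  [0,0,0,0,0,1,-1],
  [0,0,0,0,0,1,-1],
  [0,0,0,0,0,0.5,-1],
  [0,0,0,0,0,0,-1],
  [0,0,0,0,0,0,-1],
])

```text
time_s: 9.02
tool_pos: [0.5408, -0.0063, 0.1352]
ee_rot: [3.14, 0.001, 1.956]
contact_force: [-2.6, 0.1, 7.7]
width: 0.0066
grasp_force: 62.5
```

>>> step_arm([
  [0,0,0.06,0,0.08,-0.3,-1],
  [0,0,0.12,0,0.15,0,-1],
  [0,0,0.12,0,0.15,0,-1],
  [0,0,0.12,0,0.15,0,-1],
  [0,0,0.12,0,0.15,0,-1],
  [0,0,0.12,0,0.15,0,-1],
  [0,0,0.12,0,0.15,0,-1],
  [0,0,0,0,0,0,-1],
  [0,0,0,0,0,0,-1],
])

```text
time_s: 9.77
tool_pos: [0.5426, -0.0065, 0.1352]
ee_rot: [3.139, -0.0, 1.179]
contact_force: [0.8, -0.3, 5.9]
width: 0.0068
grasp_force: 62.0
```

```bash
python3 -c "
from h import *
s=sensors.state();print(s['tool_pos'],s['ee_rot'],s['torque'],s['contact_force'],s['joint_positions'])"
```

```text
[ 0.54258837 -0.00652878  0.13523122] [ 3.13896223e+00 -4.94332620e-04  1.17863735e+00] [-0.05029601 -0.16786111 -0.05630897] [ 0.827438   -0.29346126  5.87378808] [-1.59932677e-01  2.96858890e-01 -2.17584703e-01  1.05367915e+00
 -1.24316758e-04  1.80302311e+00]
```

>>> step_arm([
  [0,0,0.12,0,0.15,0,-1],
  [0,0,0.12,0,0.15,0,-1],
  [0,0,0.12,0,0.15,0,-1],
  [0,0,0.12,0,0.15,0,-1],
  [0,0,0.12,0,0.15,0,-1],
  [0,0,0.12,0,0.15,0,-1],
  [0,0,0,0,0,0,-1],
  [0,0,0,0,0,0,-1],
])

```text
time_s: 10.43
tool_pos: [0.5434, -0.0075, 0.1352]
ee_rot: [3.139, -0.002, 0.458]
contact_force: [1.3, -1.0, 5.0]
width: 0.0069
grasp_force: 62.0
```

```bash
python3 -c "
from h import *
s=sensors.state();print(s['tool_pos'],s['ee_rot'],s['torque'],s['contact_force'],s['joint_positions'])"
```

```text
[ 0.54336605 -0.00753378  0.13521345] [ 3.13907822e+00 -1.78831480e-03  4.58464814e-01] [-0.37673481 -0.19814653  0.02739662] [ 1.25728097 -1.0352459   5.00532686] [-1.61054010e-01  2.98187753e-01 -2.15777144e-01  1.05391547e+00
 -1.00877381e-03  2.52207461e+00]
```

>>> step_arm([
  [0,0,0.03,0,0,0,-1],
  [0,0,0.03,0,0,0,-1],
  [0,0,0.03,0,0,0,-1],
  [0,0,0,0,0,0,-1],
  [0,0,0,0,0,0,-1],
])

```text
time_s: 10.85
tool_pos: [0.5434, -0.0077, 0.1352]
ee_rot: [3.139, -0.002, 0.369]
contact_force: [1.2, -2.3, 5.9]
width: 0.0071
grasp_force: 62.0
```

```bash
python3 -c "
from h import *
s=sensors.state();print(s['tool_pos'],s['ee_rot'],s['torque'],s['contact_force'],s['joint_positions'])"
```

```text
[ 0.54337867 -0.00767428  0.13521671] [ 3.13899778e+00 -1.90517325e-03  3.68683879e-01] [-0.50167894 -0.21690685  0.03006476] [ 1.2256905  -2.25817292  5.88273727] [-1.61158865e-01  2.98202185e-01 -2.15748862e-01  1.05388989e+00
 -1.27621284e-03  2.61175050e+00]
```

>>> step_arm([
  [0,0,-0.03,0,0,0,-1],
  [0,0,0,0,0,0,-0.3],
  [0,0,0,0,0,0,-0.3],
  [0,0,0,0,0,0,-0.3],
  [0,0,0,0,0,-10,-0.3],
  [0,0,0,0,0,-25,-0.3],
  [0,0,0,0,0,-35,-0.3],
  [0,0,0,0,0,-30,-0.3],
  [0,0,0,0,0,0,-0.3],
  [0,0,0,0,0,0,-0.3],
])

```text
time_s: 11.68
tool_pos: [0.5436, -0.007, 0.2366]
ee_rot: [3.139, -0.004, 0.396]
contact_force: [-0.1, -0.0, -0.1]
width: 0.0299
grasp_force: 0.0
```

```bash
python3 - <<'E'
from h import *
s=sensors.state();print(s['tool_pos'],s['ee_rot'])
c,p,d=shot('wrist','w5.png');P=cloud(c,d)
m=(P[...,2]>.14)&(P[...,2]<.18)&(np.hypot(P[...,0]-.542,P[...,1]+.0075)<.03)
print('head',m.sum(),P[m].max(0),cv2.minAreaRect(P[m][:,:2].astype(np.float32)*1000))
for n in('wrist','top'):
    if n=='top': c,p,d=shot('top');P=cloud(c,d)
    m=(P[...,2]>.128)&(P[...,2]<.16)&(np.hypot(P[...,0]-.543,P[...,1]+.165)<.03)
    if m.sum(): print(n,'knob',m.sum(),P[m].mean(0),P[m].max(0),cv2.minEnclosingCircle(P[m][:,:2].astype(np.float32)*1000))
E
```

```text
[ 0.54356711 -0.00699507  0.23663092] [ 3.13918802 -0.00401072  0.39622075]
head 426 [0.55763279 0.0016602  0.16709084] ((542.2208251953125, -7.395174026489258), (31.43472671508789, 8.384172439575195), 22.886520385742188)
wrist knob 545 [ 0.54374839 -0.15874674  0.13838176] [ 0.55280593 -0.15156817  0.14324227] ((542.746337890625, -160.82957458496094), 10.180723190307617)
```

View pics/w5.png

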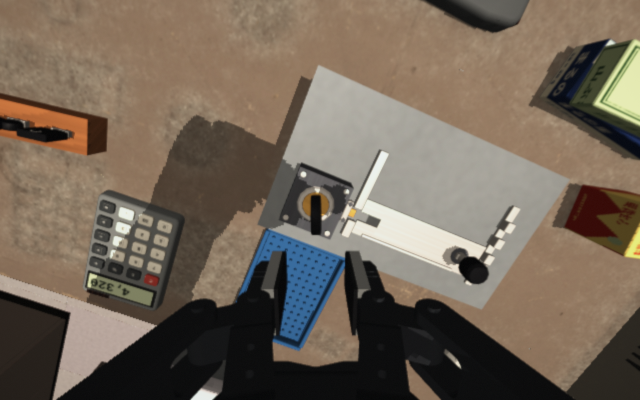

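>>> step_arm([
  [0,0,-0.12,0,0,0,0],
  [0,0,-0.12,0,0,0,0],
  [0,0,-0.12,0,0,0,0],
  [0,0,-0.12,0,0,0,0],
  [0,0,-0.12,0,0,0,0],
  [0,0,-0.12,0,0,0,0],
  [0,0,-0.12,0,0,0,0],
  [0,0,-0.12,0,0,0,0],
  [0,0,-0.12,0,0,0,0],
  [0,0,-0.095,0,0,0,0],
])

```text
time_s: 12.62
tool_pos: [0.5411, -0.0066, 0.2321]
ee_rot: [-3.138, -0.001, 1.577]
contact_force: [-0.0, 0.2, 0.7]
width: 0.0427
grasp_force: 0.0
```

>>> step_arm([
  [0,0,0,-40,0,6,0],
  [0,0,0,-40,0,6,0],
  [0,0,0,-40,0,6,0],
  [0,0,0,-34,-1,6,0],
  [0,0,0,0,0,0,0],
  [0,0,0,0,0,0,0],
  [0,0,0,0,0,0,0],
])

```text
time_s: 13.2
tool_pos: [0.5403, -0.1604, 0.2087]
ee_rot: [-3.139, -0.002, 1.57]
contact_force: [0.2, 0.3, 0.0]
width: 0.0424
grasp_force: 0.0
```

```bash
python3 - <<'E'
from h import *
s=sensors.state();print(s['tool_pos'],s['ee_rot'],s['width'])
c,p,d=shot('wrist','w6.png');P=cloud(c,d)
near=(np.hypot(P[...,0]-.543,P[...,1]+.16)<.03)
for lo in(.125,.138,.1405):
    m=near&(P[...,2]>lo)&(P[...,2]<.16)
    if m.sum(): print('knob',lo,m.sum(),P[m].mean(0),P[m].max(0),cv2.minEnclosingCircle(P[m][:,:2].astype(np.float32)*1000))
E
```

```text
[ 0.54027884 -0.16036363  0.20872078] [-3.13887513e+00 -1.77405060e-03  1.57014166e+00] 0.042440182871809236
knob 0.125 690 [ 0.54220986 -0.15970008  0.13903084] [ 0.55263973 -0.15151545  0.14339748] ((542.326416015625, -161.95828247070312), 10.468077659606934)
knob 0.138 538 [ 0.54223974 -0.16109253  0.14093609] [ 0.55186883 -0.15187473  0.14339748] ((542.3506469726562, -162.10818481445312), 10.234277725219727)
knob 0.1405 398 [ 0.54217381 -0.16198281  0.1415053 ] [ 0.55031679 -0.15300475  0.14339748] ((542.4147338867188, -161.96832275390625), 9.214783668518066)
```

>>> step_arm([
  [0,0,0,-1.6,2,25,0],
  [0,0,0,0,0,30,0],
  [0,0,0,0,0,20,0],
  [0,0,0,0,0,10,0],
  [0,0,0,0,0,5,0],
  [0,0,0,0,0,0,0],
  [0,0,0,0,0,0,-1],
  [0,0,0,0,0,0,-1],
  [0,0,0,0,0,0,-1],
  [0,0,0,0,0,0,-1],
], squeeze=30)

```text
time_s: 14.08
tool_pos: [0.5432, -0.1624, 0.1216]
ee_rot: [3.141, 0.0, 1.571]
contact_force: [-4.3, 0.5, 6.1]
width: 0.0195
grasp_force: 29.6
```

>>> step_arm([
  [0,0,0,0,0,-3,-1],
  [0,0,0,0,0,-3,-1],
  [0,0,0,0,0,-3,-1],
  [0,0,0,0,0,0,-1],
  [0,0,0,0,0,0,-1],
], squeeze=40)

```text
time_s: 14.5
tool_pos: [0.5435, -0.1624, 0.1291]
ee_rot: [3.141, -0.0, 1.571]
contact_force: [-0.9, 1.3, -3.0]
width: 0.0193
grasp_force: 39.3
```

>>> step_arm([
  [0,0,0,0,0,-1.5,-1],
  [0,0,0,0,0,0,-1],
  [0,0,0,0,3,0,-1],
  [0,0,0,0,3,0,-1],
  [0,0,0,0,4,0,-1],
  [0,0,0,0,0,0,-1],
  [0,0,0,0,0,0,-1],
])

```text
time_s: 15.08
tool_pos: [0.5541, -0.1623, 0.1305]
ee_rot: [3.141, -0.0, 1.571]
contact_force: [1.1, 0.7, -2.6]
width: 0.019
grasp_force: 39.3
```

>>> step_arm([
  [0,0,0,0,4,0,-1],
  [0,0,0,0,5,0,-1],
  [0,0,0,0,5,0,-1],
  [0,0,0,0,5,0,-1],
  [0,0,0,0,4,0,-1],
  [0,0,0,0,2,0,-1],
  [0,0,0,0,0,0,-1],
  [0,0,0,0,0,0,-1],
])

```text
time_s: 15.75
tool_pos: [0.5789, -0.1623, 0.1306]
ee_rot: [3.141, -0.0, 1.571]
contact_force: [0.9, 1.9, -3.2]
width: 0.0192
grasp_force: 39.4
```

>>> step_arm([
  [0,0,0,0,1,0,-1],
  [0,0,0,0,1,0,-1],
  [0,0,0,0,0,0,-1],
  [0,0,0,0,0,0,-1],
])

```text
time_s: 16.08
tool_pos: [0.5792, -0.1623, 0.1302]
ee_rot: [-3.14, -0.0, 1.571]
contact_force: [-4.4, 1.0, -3.8]
width: 0.0191
grasp_force: 39.4
```

>>> step_arm([
  [0,0,0,0,-2.2,0,-1],
  [0,0,0,0,0,0,-1],
  [0,0,0,0,0,0,-1],
  [0,0,0,0,0,3,-1],
  [0,0,0,0,0,3,-1],
  [0,0,0,0,0,3,-1],
  [0,0,0,0,0,0,-1],
  [0,0,0,0,0,0,-1],
])

```text
time_s: 16.75
tool_pos: [0.5788, -0.1624, 0.1219]
ee_rot: [3.14, 0.0, 1.571]
contact_force: [1.3, 3.1, -1.0]
width: 0.0189
grasp_force: 39.7
```

Lowered to its original height; release and rise.

>>> step_arm([
  [0,0,0,0,0,0,0],
  [0,0,0,0,0,0,0],
  [0,0,0,0,0,0,0],
  [0,0,0,0,0,0,0],
  [0,0,0,0,0,-15,0],
  [0,0,0,0,0,-30,0],
  [0,0,0,0,0,-35,0],
  [0,0,0,-10,0,-20,0],
  [0,0,0,0,0,0,0],
  [0,0,0,0,0,0,0],
])

```text
time_s: 17.58
tool_pos: [0.579, -0.1734, 0.2231]
ee_rot: [3.138, 0.002, 1.57]
contact_force: [0.4, 0.8, -1.1]
width: 0.0425
grasp_force: 0.0
```

```bash
python3 - <<'E'
from h import *
s=sensors.state();print(s['tool_pos'],s['width'],s['contact_force'])
c,p,d=shot('wrist','w7.png');P=cloud(c,d)
m=(np.hypot(P[...,0]-.579,P[...,1]+.162)<.03)&(P[...,2]>.125)&(P[...,2]<.17)
print('knob',m.sum(),P[m].max(0),cv2.minEnclosingCircle(P[m][:,:2].astype(np.float32)*1000),np.percentile(P[m][:,2],[50,90]))
m=(P[...,2]>.14)&(P[...,2]<.18)&(np.hypot(P[...,0]-.542,P[...,1]+.0075)<.03)
if m.sum(): print('head',m.sum(),P[m].max(0),cv2.minAreaRect(P[m][:,:2].astype(np.float32)*1000))
cv2.imwrite('pics/w7c.png',cv2.resize(p[60:320,200:440],None,fx=2.3,fy=2.3))
E
```

```text
[ 0.57898705 -0.17343244  0.22312255] 0.042456083104114264 [ 0.39352662  0.79818296 -1.07636064]
knob 617 [ 0.58939882 -0.15179728  0.14309335] ((579.1862182617188, -161.90696716308594), 10.33706283569336) [0.14093722 0.14213575]
```

View pics/w7c.png

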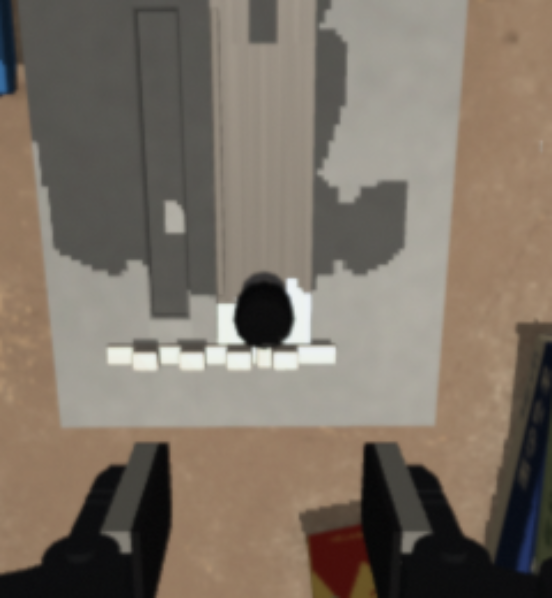

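```bash
python3 -c "
from station import arm
print(arm.finish_job())"
```

```text
the job is handed in; nothing more can be done
None
```

The round key is fully home in the lock and turned clockwise to its stop (about 1.17 rad). The shutter is about 37 mm open with its knob down in the last notch, and I handed the job in at about 18 s; the hand-in returned no verdict.

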